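# Stop the resin scale rocking with a wedge

### The arm

A 7-joint arm with a two-finger parallel gripper is mounted at the origin on the work surface. World frame = base frame: x ahead of the robot, y to its left, z up, the work surface at z = 0. Lengths are in mm, angles in rad, forces in N, time in s.
With the tool pointing down it reaches from about 425 to 925 mm from the base axis. Payload 6.8 kg.
Tool frame: the origin (TCP) lies at the very end of the fingers, on their centre line; the grasp point (between the pads) lies 19 mm behind it; z points along the fingers, y is the line along which they close (so a half turn about z gives the same grasp; the last joint's range is limited). The gripper opens to 88 mm and grips with 3 to 60 N. Pads are 20 mm wide; open, the fingers measure 115 mm over their backs; the gripper's body (75 mm by 178 mm) begins 61 mm behind the grasp point.
Start: joints at [1.177, 0.477, 0.022, 1.555, -0.011, 1.109, -0.083], TCP at [190.308, -647.634, 222.664] pointing down, gripper open.
Joint ranges: [-2.96, 2.96], [-0.34, 2.1], [-1.41, 1.46], [0.24, 2.44], [-1.37, 4.51], [0.17, 1.92], [-2.96, 2.96]. Speed limits (rad/s): [2.39, 2.39, 3.14, 3.14, 3.14, 3.14, 3.14].

### API

Orientations are given as a 3x3 rotation matrix whose columns are the frame's x, y, z axes.
In Python, from cell import r, jaws, solver, monitor, viewer, job gives the robot as it stands. The module is installed in compiled form; this text tells all that it offers. Calls block until the motion is done:
- r.goto(position, orientation): joint-space move of the TCP to a pose.
- r.movel(position, frame=None, vel=150, max_force=None): straight line of the TCP; frame=None keeps the orientation; vel is the mean speed in mm/s. With max_force (N) it stops when the force on the tool has changed by that much, and returns True; else False.
- r.move_j(angles): joint-space move.
- jaws.open_gripper() and jaws.grasp(): open the fingers fully, or close them until they stop; the grip force is fixed at half the most.
- r.hold(seconds).
- solver.ik(position, orientation): joint angles nearest the present ones, or None.
- monitor.get_state(): the state.
- viewer.snapshot(name): name is "scene" or "top" or "wrist"; returns a dict with "img" (400x640x3 uint8, red, green, blue), "mtx" (3x3 intrinsics, pixels), "distortion" ([k1, k2, p1, p2, k3] as OpenCV has them; the pictures are not rectified), "pose" (4x4, takes a point from camera to world coordinates). Camera axes: x right, y down, z forward; pixel columns grow to the right and rows downward; lengths in mm; the calibration is good to about 2 mm. A picture is of the moment at which its call begins. There is no depth.
A pose or a line that the arm cannot do raises r.Unreachable and nothing moves.
- job.sign_off(): hands the job in; it is judged then, once.
The state is a dict: "t": time; "joint_positions": joint angles; "dq": joint speeds; "tau": joint torques, N m; "ee_pos": TCP position; "tool_rot": TCP orientation; "ft_force": force on the tool from outside, world axes, zero at the start; "moment": the same for the moment, N m; "width": finger opening in mm; "gripper_force": force on a finger pad.
Only numpy, scipy, OpenCV 4.12 (cv2) and the standard library are available. Lean on these libraries where they do the work, as an engineer would, in place of code of your own. Each camera call takes 0.05 s, during which the arm holds its last target. There are 200 camera calls.

### The job

The resin scale rocks because one of its feet, the one the wooden wedge lies beside, is short. With the fingertips, push the wedge along the table, thin end first, under the short foot until the scale stands level and no longer rocks, then move clear. Only push the wedge, never pick it up; do not touch the scale or shove it from its place, and leave everything else where it is.

Things in the scene. Friction and masses are not known exactly. Their poses are not given: they have to be found in the camera images.
- scale: Grey bench scale, about 3.4 kg, loose on the table; body 200 x 200 mm, sloping display along its -x edge, four dome feet under lugs on its +y and -y sides (foot centres x +-90, y +-122). One foot is short, so it rocks about a diagonal; it starts leaning 3.5 deg (0.062 rad) onto that foot. Origin: footprint centre, at table height when level; its z points up, vertical = level.
- scale_top (a point): Centre of the scale's steel platter, 80 mm above the table when level; the same axes as the scale. The highest part, the display housing, reaches about 91 mm. Lug undersides are 39 mm above the table when level.
- short_foot (a point): Lowest point of the short dome foot (rubber, radius 18 mm), at x +90, y +122 of the scale. On the table at the start, 9 mm up when the scale is level. A steel screw head over the lug, about 65 mm up, marks it from above. It carries about a sixth of the scale's weight; once level, pushing the wedge on gets clearly harder.
- wedge: Plain wooden wedge, 110 mm long (x) x 50 wide (y), 70 g, loose on the table beside the short foot, thin end roughly towards it. Origin: centre of its underside; +x to the thin end. 1.5 thick at x = +55, rising straight to 22 at x = -40, then flat to the blunt end at x = -55. It stays where it is left. The scale is level with the foot centre about 33 mm in from the thin end (x about +22).
- wedge_butt (a point): Middle of the wedge's blunt upright end face (50 mm wide, 22 high), 11 mm above the table: the place to push; the same axes as the wedge.
- offcut: Bystander: flat rectangular wooden offcut, 75 x 45 x 18, not a wedge. Origin: on its underside.
- tub: Bystander: open white plastic tub, 110 across, 100 high. Origin: on its underside.
- cup: Bystander: open grey plastic mixing cup, 84 across, 85 high. Origin: on its underside.
- jar: Bystander: white jar with a screw cap, 60 across, 90 high. Origin: on its underside.
- brush_wide: Bystander: wide paint brush lying flat, about 170 long, 50 wide, 16 high. Origin: on its underside.
- brush_narrow: Bystander: narrow paint brush lying flat, about 170 long, 28 wide, 16 high. Origin: on its underside.
- roller: Bystander: small resin roller lying down, about 200 long, 38 high. Origin: on its underside.
Not all that is in view belongs to the job. Leave any red or yellow look-alike of the wedge alone.

How it is judged:
By the outcome, as a careful person would: the job done as asked, in the order asked, and still so for the second after the job is handed in, with the robot touching nothing.
It also fails if it takes over 53 s, if anything falls off the work surface, if the arm or the gripper's body presses on something with over 40 N, if the wrist force passes 120 N, or if a joint passes its speed limit or range.

## Working session

There is one attempt and no reset: what is moved stays moved. The work goes in short steps, each a Python script; the robot and the scene stay as the last script left them, time stands still between calls to the robot, and variables do not carry over. Pictures are saved under pics/ and viewed, at most 10 in all, crops included, and the job is handed in when it is done.

```bash
mkdir -p pics
cat > h.py <<'E'
import numpy as np, cv2
from cell import r,jaws,solver,monitor,viewer,job
def snap(n,f):
    s=viewer.snapshot(n); cv2.imwrite('pics/'+f+'.png',s['img'][:,:,::-1]); np.savez('pics/'+f+'.npz',**s); return s
def ray(s,uv,z):
    p=cv2.undistortPoints(np.array([[uv]],float),s['mtx'],np.array(s['distortion'],float))[0,0]
    T=np.array(s['pose']); d=T[:3,:3]@[p[0],p[1],1]; o=T[:3,3]
    return o+d*(z-o[2])/d[2]
def proj(s,P):
    Ti=np.linalg.inv(s['pose']); 
    return cv2.projectPoints(np.array(P,float).reshape(-1,3),cv2.Rodrigues(Ti[:3,:3])[0],Ti[:3,3],s['mtx'],np.array(s['distortion'],float))[0][:,0]
E
python3 - <<'E'
from h import *
a=snap('top','top0'); b=snap('scene','scene0')
for s in (a,b): print(np.round(s['pose'],2))
print(monitor.get_state())
E
```

```text
[[-2.00000e-02 -9.80000e-01  2.10000e-01  2.40060e+02]
 [-1.00000e+00  2.00000e-02 -0.00000e+00  3.18700e+01]
 [-0.00000e+00 -2.10000e-01 -9.80000e-01  1.35409e+03]
 [ 0.00000e+00  0.00000e+00  0.00000e+00  1.00000e+00]]
[[-6.90000e-01  5.50000e-01 -4.60000e-01  1.14360e+03]
 [ 7.20000e-01  5.20000e-01 -4.60000e-01  6.26200e+02]
 [-1.00000e-02 -6.50000e-01 -7.60000e-01  1.11859e+03]
 [ 0.00000e+00  0.00000e+00  0.00000e+00  1.00000e+00]]
{'t': 0.1, 'joint_positions': array([ 1.17693544,  0.47768879,  0.02233733,  1.5563267 , -0.01149143,
        1.10927843, -0.08311261]), 'dq': array([-2.05585061e-03, -1.49621107e-03,  7.72196370e-04, -3.56263877e-03,
       -1.76119023e-05, -2.23922925e-04, -4.11487109e-04]), 'tau': array([ 3.60633676e-03, -5.84091747e+01,  1.53943419e+00, -2.73317063e+01,
       -5.43002808e-02,  1.30444669e-02,  4.39746850e-05]), 'ee_pos': array([ 190.11682675, -647.12475516,  221.80897103]), 'tool_rot': array([[ 9.59442836e-01,  2.81902707e-01, -5.55429647e-04],
       [ 2.81903229e-01, -9.59441714e-01,  1.47182314e-03],
       [-1.17991445e-04, -1.56870758e-03, -9.99998763e-01]]), 'ft_force': array([-0.57691096,  0.6505594 ,  0.22712734]), 'moment': array([-0.00943591, -0.0068413 , -0.03946516]), 'gripper_force': 0.0, 'width': 87.65185015143717}
```

View pics/top0.png

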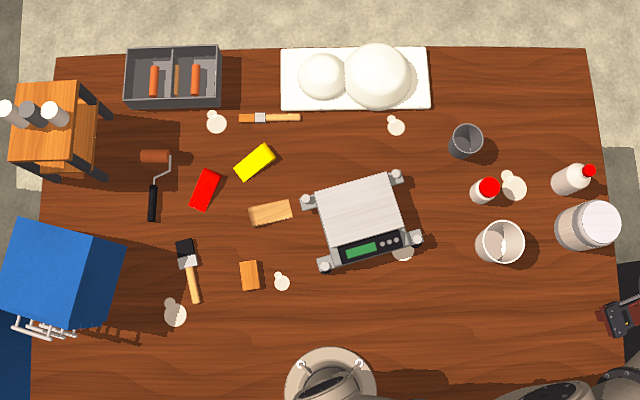

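View pics/scene0.png

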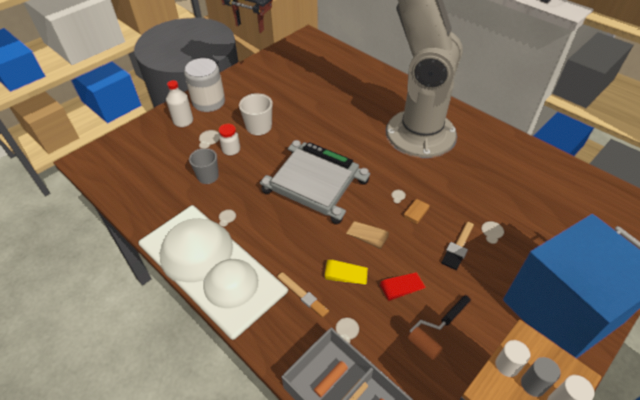

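Candidates in the top picture: the plain wood piece at (270,212), the plain block at (250,275), red at (205,190) and yellow at (254,162). The one at (270,212) lies beside the +x/+y foot screw at (306,199), so it fits the wedge. The block at (250,275) looks like the offcut. I'll confirm in a crop.

Run:
```python
from h import *
im=cv2.imread('pics/top0.png')
cv2.imwrite('pics/c1.png',cv2.resize(im[165:295,235:435],None,fx=4,fy=4,interpolation=cv2.INTER_CUBIC))
s=dict(np.load('pics/top0.npz'))
for n,uv,z in [('A',(270,212),15),('off',(250,275),18),('screwSF',(306,199),60),('screw2',(396,174),65),('screw3',(325,263),65),('screw4',(417,239),65)]: print(n,ray(s,uv,z).round(1))
```

```text
A [467.  147.4  15. ]
off [302.3 199.5  18. ]
screwSF [491.5  51.   60. ]
screw2 [ 552.  -183.2   65. ]
screw3 [326.8   6.1  65. ]
screw4 [ 382.  -228.2   65. ]
```

View pics/c1.png

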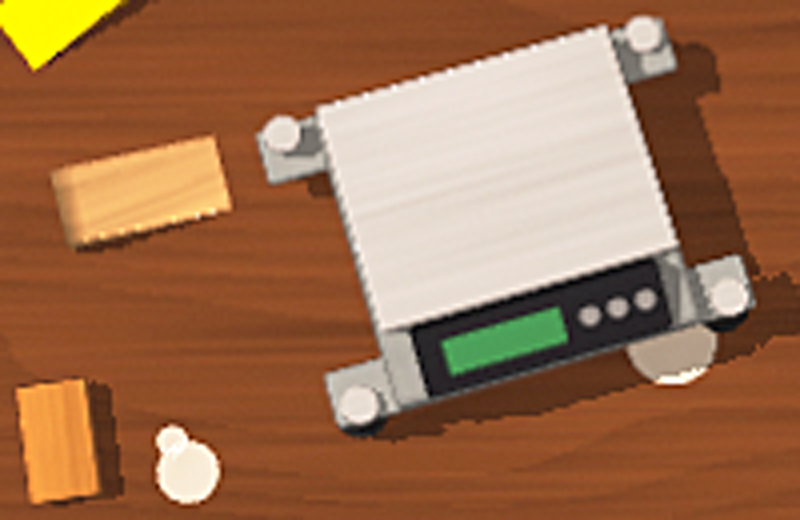

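The crop confirms it. The wedge has a darker flat band at its left end (60,210) and its thin end at (223,173), facing the short foot's screw at (283,134). The block at bottom left is uniform, so it is the offcut. Next I measure both and go over for a near look.

Run:
```python
from h import *
s=dict(np.load('pics/top0.npz'))
g=lambda x,y,z: ray(s,(235+x/4-.4,165+y/4-.4),z)
TL,TR,BR,BL=g(52,172,22),g(214,136,1.5),g(232,210,1.5),g(76,247,22)
d=(TR+BR-TL-BL)/2; print('len',np.linalg.norm(d[:2]),'w',np.linalg.norm(TL-BL),np.linalg.norm(TR-BR)); d[2]=0; d/=np.linalg.norm(d)
c=(TL+TR+BR+BL)/4; print('c',c,'d',d)
f=g(283,134,58); print('screw',f)
y=np.array([-d[1],d[0],0])
jaws.grasp()
for sg in (1,-1):
    R=np.c_[np.cross(sg*y,[0,0,-1]),sg*y,[0,0,-1]]
    P=[c[0]-20,c[1]+0,260]
    q=solver.ik(P,R); q2=solver.ik(list((c-d*60)[:2])+[8],R); print(sg,q,q2)
```

```text
len 107.10197290763773 w 52.67329655568781 51.74326499647913
c [466.62526083 146.07693635  11.75      ] d [ 0.24345587 -0.96991197  0.        ]
screw [494.29062152  52.70082     58.        ]
1 [ 0.51896727  0.24574666 -1.09518813  1.92940224  0.24388503  1.10992162
 -0.42798475] [ 0.17662223  0.71374562 -0.9284091   2.0826004   0.84305407  0.77821122
 -1.04232374]
-1 [ 0.57756815  0.27551577 -1.17663581  1.92715654  0.28249466  1.12229246
  2.67706653] [ 0.33916404  0.89036094 -1.19463094  2.07416357  1.05139935  0.98410719
  1.94723551]
```

Run:
```python
from h import *
d=np.array([.2435,-.97,0]);d/=np.linalg.norm(d);y=np.array([-d[1],d[0],0]);R=np.c_[-d,y,[0,0,-1.]]
r.goto([450,165,260],R)
s=snap('wrist','w1'); print(np.round(s['pose'],2)); print(monitor.get_state()['t'],monitor.get_state()['ee_pos'],monitor.get_state()['ft_force'])
```

```text
[[ 9.7000e-01  2.3000e-01  7.0000e-02  4.3210e+02]
 [ 2.4000e-01 -9.3000e-01 -2.6000e-01  2.3617e+02]
 [ 0.0000e+00  2.7000e-01 -9.6000e-01  4.2196e+02]
 [ 0.0000e+00  0.0000e+00  0.0000e+00  1.0000e+00]]
4.4917 [450.38996921 164.31259284 259.89823471] [ 0.25518723 -0.0849133   0.97859234]
```

View pics/w1.png

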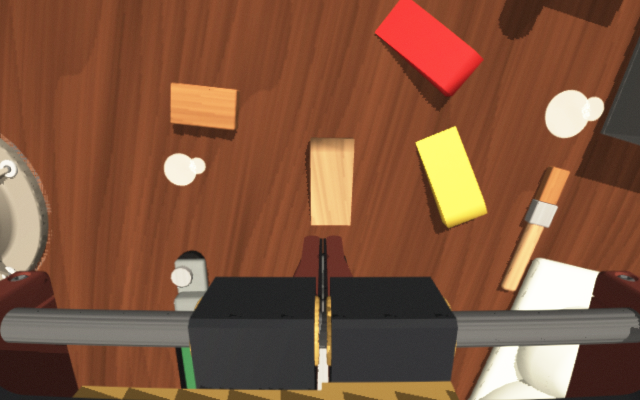

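The wrist picture shows the wedge at (311–354, 139–225), butt end at the top and thin end towards the scale. The foot is hidden behind the gripper, so I'll back off for another view. Yellow and red lie well to the right.

Run:
```python
from h import *
s=dict(np.load('pics/w1.npz'))
q=[ray(s,*a) for a in [((311,138.5),22),((354,138.5),22),((351.5,225.5),1.5),((313,225.5),1.5)]]
d=(q[2]+q[3]-q[0]-q[1])/2;print('len',np.linalg.norm(d[:2]),'w',np.linalg.norm(q[0]-q[1]),np.linalg.norm(q[2]-q[3]));d[2]=0;d/=np.linalg.norm(d)
print('c',sum(q)/4,'d',d)
R=monitor.get_state()['tool_rot']
d0=np.array([.2435,-.97,0])
for b,z in ((190,300),(170,280),(150,280),(130,280)):
    try: r.movel(list((np.array([470,146,z])-d0*b)) if 0 else [470-d0[0]*b,146-d0[1]*b,z]); print(b,z);break
    except r.Unreachable as e: print('unreach',b)
s=snap('wrist','w2')
f=proj(s,[494,52.7,58]); print(f)
```

```text
len 111.66169579690681 w 48.83112329618637 49.1592704725375
c [466.15185825 149.85359007  11.75      ] d [ 0.25109459 -0.96796255  0.        ]
190 300
[[323.25190978 371.14088587]]
```

View pics/w2.png

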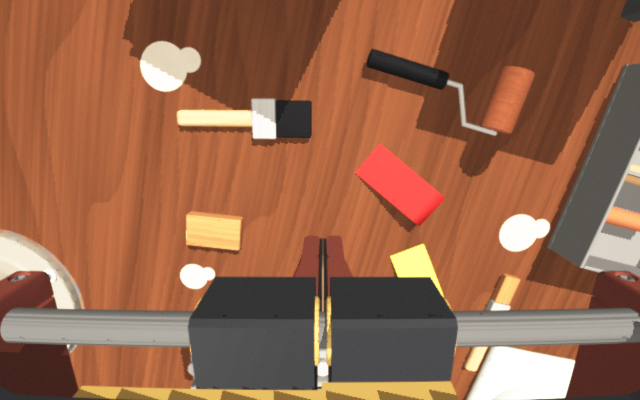

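Wrong direction: the camera looks away from the scale, and this view shows only the offcut, brush and roller. I'll go forward over the scale, staying high, to see the foot.

Run:
```python
from h import *
r.movel([490,65,270],vel=250)
s=snap('wrist','w3'); print(monitor.get_state()['t'],proj(s,[[494,52.7,58],[466,150,0]]))
```

```text
7.1417 [[323.16854563 188.8093012 ]
 [320.27904692  94.90245985]]
```

View pics/w3.png

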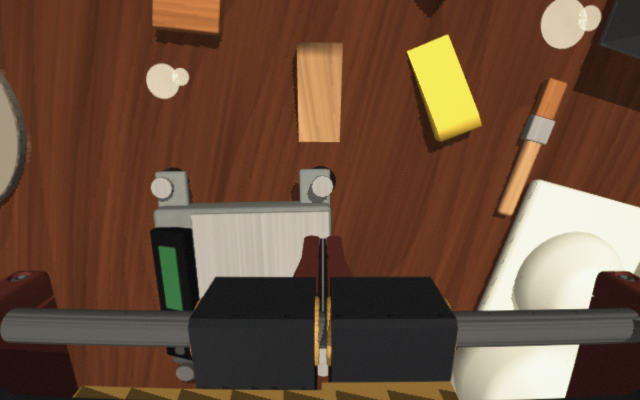

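The third wrist view shows the short foot's screw head at (322,186), the other +y screw at (162,187), and the wedge at (297–343, 43–141). The lug is at (316,185).

Run:
```python
from h import *
s=dict(np.load('pics/w3.npz'))
q=[ray(s,*a) for a in [((297,42.5),22),((343,42.5),22),((340,142),1.5),((299,142),1.5)]]
d=(q[2]+q[3]-q[0]-q[1])/2;print('len',np.linalg.norm(d[:2]),'w',np.linalg.norm(q[0]-q[1]),np.linalg.norm(q[2]-q[3]));d[2]=0;d/=np.linalg.norm(d)
c=sum(q)/4; print('c',c,'d',d)
a=ray(s,(322,186),56); b=ray(s,(162,187.5),65); print('screws',a,b,np.linalg.norm(a-b))
f=a[:2]-[2.3,2.9]; n=np.array([-d[1],d[0]])
print('foot',f,'along',(f-c[:2])@d[:2],'lateral',(f-c[:2])@n)
```

```text
len 110.36359371419118 w 50.31414557987252 50.280347722892394
c [465.5414252  149.45592812  11.75      ] d [ 0.23705914 -0.97149522  0.        ]
screws [492.08420295  55.02199369  56.        ] [322.58085572  12.80565739  65.        ] 174.91313207048464
foot [489.78420295  52.12199369] along 100.30642416709259 lateral 0.47784354576605553
```

The wedge axis points at the foot: lateral offset about 0.5 mm, about 78 mm of push needed. Approaching behind the butt and pushing the first part.

Run:
```python
from h import *
d=np.array([.2405,-.9706,0]);c=np.array([465.7,149.5,0]);y=np.array([.9706,.2405,0]);R=np.c_[-d,y,[0,0,-1.]]
P=lambda a,z:list(c+d*a+[0,0,z])
r.movel(P(-85,120),R,vel=250)
print(r.movel(P(-85,8),vel=120,max_force=15))
st=lambda:monitor.get_state()
f0=st()['ft_force']; a0=(st()['ee_pos']-c)@d
print(f0)
for a in (-60,-45,-25,-10,-4):
    h=r.movel(P(a,8),vel=35,max_force=25); x=st()
    print(a,h,round((x['ee_pos']-c)@d,1),x['ee_pos'][2].round(1),((x['ft_force']-f0)@d).round(2),round(x['t'],1))
    if h: break
snap('top','top1');im=cv2.imread('pics/top1.png')
cv2.imwrite('pics/c2.png',cv2.resize(im[165:295,235:435],None,fx=4,fy=4,interpolation=cv2.INTER_CUBIC))
```

```text
False
[-0.05278514 -0.06610635  0.30163752]
-60 False -59.9 7.9 -0.17 10.2
-45 False -44.6 8.0 -0.25 10.7
-25 False -26.9 8.4 -6.3 11.5
-10 False -12.5 8.5 -7.57 12.0
-4 False -6.3 8.4 -7.18 12.4
```

View pics/c2.png

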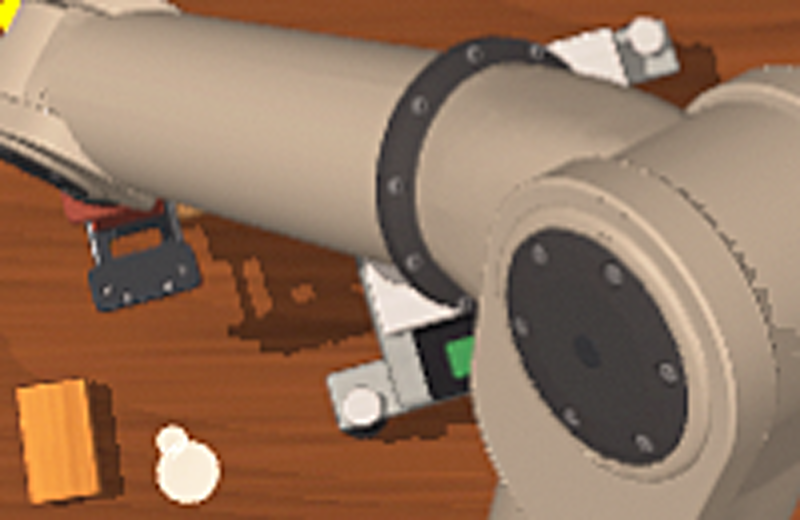

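The top view is blocked by the arm. The force rose to about 7 N, so the foot is riding up the wedge. Continuing in small steps and watching for it to get harder.

Run:
```python
from h import *
d=np.array([.2405,-.9706,0]);c=np.array([465.7,149.5,0])
P=lambda a,z:list(c+d*a+[0,0,z])
st=lambda:monitor.get_state(); f0=np.array([-.05,-.07,.3])
for a in np.arange(-1,20,2.):
    h=r.movel(P(a,8),vel=15,max_force=20); x=st(); F=(x['ft_force']-f0)
    print(a,h,round((x['ee_pos']-c)@d,1),F.round(1),(F@d).round(2),round(x['t'],1))
    if h or F@d<-11: break
s=snap('scene','s1');im=s['img'][130:250,240:400,::-1]
cv2.imwrite('pics/c3.png',cv2.resize(im,None,fx=5,fy=5,interpolation=cv2.INTER_CUBIC))
```

```text
-1.0 False -3.7 [-1.7  7.2 -0.4] -7.36 12.8
1.0 False -1.7 [-1.3  7.9 -0.7] -7.95 13.0
3.0 False 0.4 [-1.5  6.6 -1.4] -6.8 13.3
5.0 False 2.4 [-1.4  7.1 -0.9] -7.27 13.6
7.0 False 4.5 [-2.3  7.1 -1.3] -7.46 13.9
9.0 False 6.6 [-1.6  6.9 -1.5] -7.1 14.2
11.0 False 8.6 [-1.7  6.8 -2.7] -7.02 14.5
13.0 False 10.7 [-1.5  6.6 -1.2] -6.75 14.7
15.0 False 11.9 [-2.   9.6 -3.1] -9.83 15.0
17.0 False 12.6 [-2.1 12.5 -3. ] -12.6 15.3
```

View pics/c3.png

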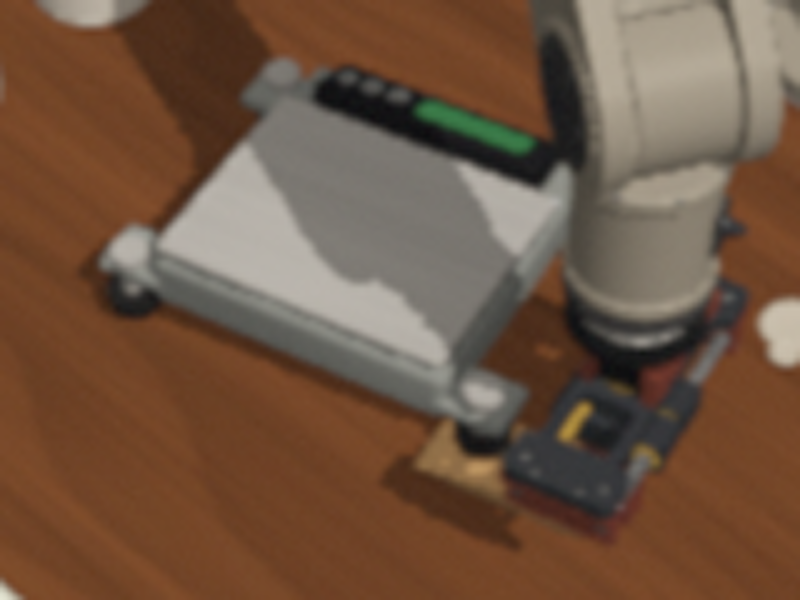

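The force rises clearly at TCP +12.6 (predicted +13), and the picture shows the foot at (485,425) sitting on the wedge. Backing straight off, lifting clear and checking.

Run:
```python
from h import *
d=np.array([.2405,-.9706,0]);c=np.array([465.7,149.5,0])
P=lambda a,z:list(c+d*a+[0,0,z])
r.movel(P(-40,8),vel=60); r.movel(P(-60,270),vel=200)
r.movel([490,65,270],vel=200)
w=snap('wrist','w4'); r.movel([440,250,270],vel=250)
t=snap('scene','s2'); print(monitor.get_state()['t'])
a=cv2.resize(w['img'][20:220,130:360],None,fx=1.7,fy=1.7); b=cv2.resize(t['img'][130:250,250:390],None,fx=2.8,fy=2.8)
h=min(a.shape[0],b.shape[0]); o=np.hstack([a[:h],b[:h]]);print(o.shape); cv2.imwrite('pics/c4.png',o[:,:,::-1])
```

```text
19.8333
(336, 783, 3)
```

View pics/c4.png

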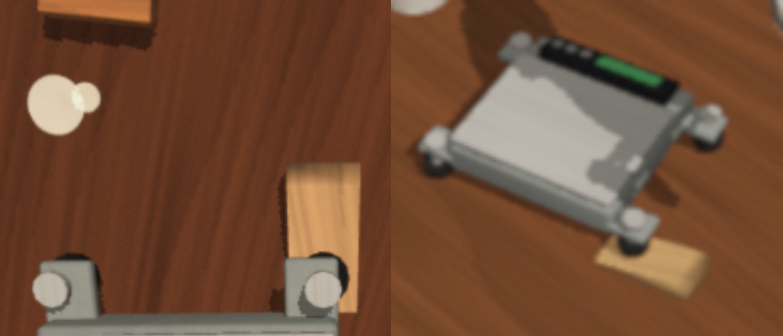

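The foot sits on the wedge, on its centre line, with its screw at (322,290) in the left panel. The wedge butt is at (287–360,163), and the scale looks level. Checking this numerically.

Run:
```python
from h import *
s=dict(np.load('pics/w4.npz')); o=dict(np.load('pics/w3.npz'))
g=lambda x,y,z: ray(s,(130+x/1.7-.2,20+y/1.7-.2),z)
A,B=g(287,163,22),g(360,163,22); T=g(357,312,1.5); S=g(322,290,65); S2=g(50,290,65)
d=np.array([.2405,-.9706,0])
print('butt w',np.linalg.norm(A-B),'butt->foot',(S-(A+B)/2)@d,'(want 77) lat',(S-(A+B)/2)@[.9706,.2405,0],'len',(T-B)@d,'screws',S,S2,np.linalg.norm(S-S2))
# triangulate the short-foot screw in wrist + scene, find circles by hand: scene panel (633,220)
t=dict(np.load('pics/s2.npz'))
def tri(a,ua,b,ub):
    M=[]
    for q,u in((a,ua),(b,ub)):
        Q=np.linalg.inv(q['pose'])[:3]; M.append((Q,cv2.undistortPoints(np.array([[u]],float),q['mtx'],q['distortion'])[0,0]))
    X=cv2.triangulatePoints(M[0][0],M[1][0],M[0][1],M[1][1]); return (X[:3]/X[3]).ravel()
sc=lambda x,y:(250+(x-391)/2.8-.3,130+y/2.8-.3)
w=lambda x,y:(130+x/1.7-.2,20+y/1.7-.2)
print('short',tri(s,w(322,290),t,sc(633,220)),'-x+y',tri(s,w(50,290),t,sc(707,117)))
# platter lean: image motion of the 4 screws top0 -> now
p=snap('top','top2'); im=p['img'][165:295,235:435]; cv2.imwrite('pics/c5.png',cv2.resize(im,None,fx=4,fy=4,interpolation=cv2.INTER_CUBIC)[:,:,::-1])
```

```text
butt w 49.19707786661989 butt->foot 77.66080226872762 (want 77) lat -0.7434803813086708 len 110.04586289231588 screws [489.490373    51.48264426  65.        ] [319.5906512   9.3356018  65.       ] 175.04938918847725
short [489.19360703  52.07265889  64.31871558] -x+y [312.42115603   3.0332753   47.46944674]
```

View pics/c5.png

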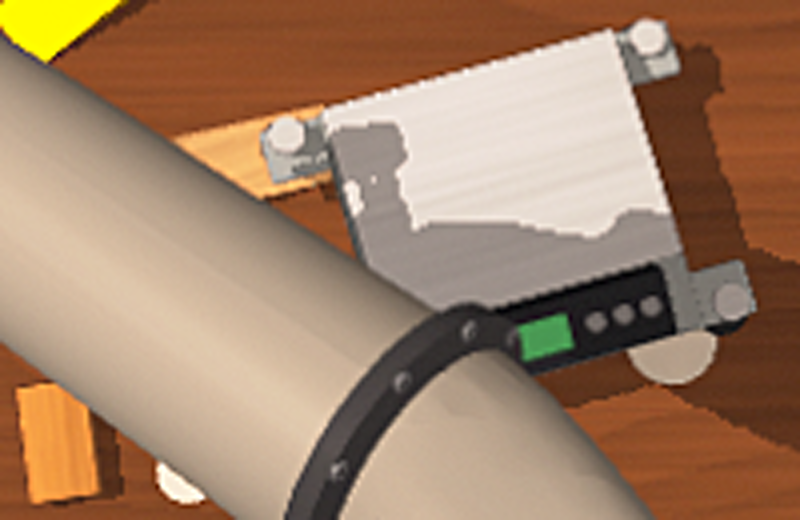

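Butt to foot is 77.7 mm (77 wanted) and lateral offset is under 1 mm. The short foot's screw is at 64.3 mm (level is about 65), and its plan position matches the initial foot estimate, so the scale hasn't been shoved. The top view shows the scale and offcut where they were. Handing in.

Run:
```python
from h import *
print(job.sign_off(), monitor.get_state()['t'])
```

```text
the job is handed in; nothing more can be done
the job is handed in; nothing more can be done
```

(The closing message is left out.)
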